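# Gauge two sample coupons in the taper slots

## Task

Two metal sample coupons stand on the bench: check their thickness in the taper gauge. Put first the thicker coupon upright into the widest slot, then the thinner one into the middle slot, each in the middle of its slot's length; lower each until the narrowing walls stop it, press it home with about 10 N (never more than 15 N) for half a second, and leave it standing wedged there. Where it stops must be felt, because the gauge's jaws are adjustable; leave the beaker, the Petri dish and the timer where they are.

Things in the scene. Friction and masses are not known exactly. Their poses are not given: they have to be found in the camera images.
- coupon_thick: the thicker steel sample coupon, a plain plate 50 mm wide (its x), 14 mm thick (its y), 65 mm tall (its z), about 0.12 kg, standing on edge; origin at the centre of its underside
- coupon_thin: the thinner steel sample coupon, a plain plate 50 mm wide (its x), 10 mm thick (its y), 65 mm tall (its z), about 0.12 kg, standing on edge; origin at the centre of its underside
- gauge: fixed taper gauge: grey base 100 (x) x 200 (y) x 10 mm, origin at the centre of its underside; three slots between white plastic jaws in a row, at y = +62 (widest), 0 (middle), -62 mm (narrowest). Each runs 70 mm along x, open-ended, 40 mm deep, narrowing downwards. The jaw on each slot's -y side is clamped up to 1.2 mm in or out of its middle setting, which is not given
- slot_wide (a point): centre of the widest slot's mouth, 50 mm above the bench, axes as the gauge's. Mouth 17 mm wide (+-1.2), 6 mm less at 40 mm depth; both walls lean alike. Above it a funnel 6 mm high, 27 mm wide at its top, where the jaws end. The 14 mm coupon's underside is stopped by the walls alone, 12 to 28 mm below this point, then resist with some 8 N per mm of push
- slot_mid (a point): centre of the middle slot's mouth, 50 mm above the bench, axes as the gauge's. Mouth 13 mm wide (+-1.2), 6 mm less at 40 mm depth; both walls lean alike. Above it a funnel 6 mm high, 23 mm wide at its top, where the jaws end. The 10 mm coupon's underside is stopped by the walls alone, 12 to 28 mm below this point, then resist with some 8 N per mm of push
- beaker_100: glass beaker, 50 mm across, 68 mm tall, loose bystander beyond the gauge; origin at the centre of its underside
- petri_a: 60 mm Petri dish, 14 mm tall, loose bystander; origin at the centre of its underside
- timer: white digital timer, 64 x 62 x 18 mm, loose bystander lying beyond the coupons; origin at the centre of its underside
Not all that is in view belongs to the job. What is shaped like the coupon_thick but green or yellow is not meant.

How it is judged (in metres and radians):
On the way, in this order (a step that is already met when the one before it is completed fails the run):
1. the thicker coupon is pressed home upright in the widest slot so that the walls pinch it with more than 10 N in all (about 5 N of push) for 0.2 s (x of coupon_thick in the frame of slot_wide between -0.008 and 0.008 m and y of coupon_thick in the frame of slot_wide between -0.0025 and 0.0025 m and z of coupon_thick in the frame of slot_wide between -0.036 and -0.008 m and angle between coupon_thick's own z axis and vertical below 0.09 rad and contact force between coupon_thick and gauge above 10 N), for 0.2 s.
2. then the thinner coupon is pressed home upright in the middle slot so that the walls pinch it with more than 10 N in all (about 5 N of push) for 0.2 s (x of coupon_thin in the frame of slot_mid between -0.008 and 0.008 m and y of coupon_thin in the frame of slot_mid between -0.0025 and 0.0025 m and z of coupon_thin in the frame of slot_mid between -0.036 and -0.008 m and angle between coupon_thin's own z axis and vertical below 0.09 rad and contact force between coupon_thin and gauge above 10 N), for 0.2 s.
At the end, for the whole second after the job is handed in: the thicker coupon stands in the widest slot and the thinner in the middle slot, released and at rest, upright within 0.09 rad, each within 8 mm of the middle of the slot's length and 2.5 mm across it, its underside 8 to 36 mm below the mouth (x of coupon_thick in the frame of slot_wide between -0.008 and 0.008 m and y of coupon_thick in the frame of slot_wide between -0.0025 and 0.0025 m and z of coupon_thick in the frame of slot_wide between -0.036 and -0.008 m and angle between each of coupon_thick, coupon_thin's own z axis and vertical below 0.09 rad and x of coupon_thin in the frame of slot_mid between -0.008 and 0.008 m and y of coupon_thin in the frame of slot_mid between -0.0025 and 0.0025 m and z of coupon_thin in the frame of slot_mid between -0.036 and -0.008 m and linear speed of each of coupon_thick, coupon_thin below 0.02 m/s and contact force between each of coupon_thick, coupon_thin and the fingers below 0.1 N); the robot touches nothing.
It fails at once if the walls pinch a coupon with more than 50 N in all (over about 20 N of push) (contact force between any of coupon_thick, coupon_thin and gauge above 50 N).
It fails at once if the fingers press on the gauge with more than 15 N (contact force between the fingers and gauge above 15 N).
It fails at once if the large beaker is shifted by more than 20 mm (distance of beaker_100 from where it was at the start of the episode above 0.02 m).
It fails at once if the Petri dish is shifted by more than 20 mm (distance of petri_a from where it was at the start of the episode above 0.02 m).
It fails at once if the timer is shifted by more than 20 mm (distance of timer from where it was at the start of the episode above 0.02 m).
It also fails if it takes over 61 s, if anything falls off the work surface, if the arm or the gripper's body presses on something with over 40 N, if the wrist force passes 120 N, or if a joint passes its speed limit or range.

## Robot

A 6-joint arm with a two-finger parallel gripper is mounted at the origin on a cart in front of the work surface, level with it; the furniture and walls round the work are solid. World frame = base frame: x ahead of the robot, y to its left, z up, the work surface at z = 0. Lengths are in m, angles in degrees, forces in N, time in s.
With the tool pointing down it reaches from about 0.35 to 0.85 m from the base axis. Payload 8.1 kg.
Tool frame: the origin (TCP) lies at the very end of the fingers, on their centre line; the grasp point (between the pads) lies 19 mm behind it (manip.grip_point_offset is the distance from the TCP to the grasp point, in m); z points along the fingers, y is the line along which they close (so a half turn about z gives the same grasp; the last joint's range is limited). The gripper opens to 93 mm and grips with 3 to 60 N. Pads are 15 mm wide; open, the fingers measure 128 mm over their backs; the gripper's body (75 mm by 188 mm) begins 65 mm behind the grasp point.
Start: joints at [-70.783, 7.471, 85.268, -0, 87.261, -4.893], TCP at [0.245, -0.548, 0.219] pointing down, gripper open.
Joint ranges: [-169.43, 169.43], [-51.17, 129.36], [1.28, 143.12], [-76.62, 256.62], [0, 156.53], [-152.29, 152.29]. Speed limits (degrees/s): [136.94, 136.94, 159.86, 180, 180, 180].

## Interface

Orientations are given as a 3x3 rotation matrix whose columns are the frame's x, y, z axes.
In Python, from plant import sensors, imaging, workorder, manip gives the robot as it stands.
- The arm moves only by the shell command python3 -m jog 'ROWS'. ROWS is a JSON object whose one key "plan" holds a list that holds one entry, the list of rows, each a list of 7 numbers: the turn, a rotation vector about the tool's x, y, z in rad, then the shift along the tool's x, y, z in cm, then the finger opening in cm, from 0 to 9.3. In form: {"plan": [[[wx, wy, wz, tx, ty, tz, gripper], ...]]}. A call has 1 to 8 rows; each row is the pose to reach, as a shift and turn from the pose commanded when the call began, along the tool's axes at that moment; what a row does not reach only later rows make up. A row lasts 1/12 s, in which the tool goes at most 41.7 mm and 7.16 degrees, less where a joint would pass 70% of its speed; a pose out of reach is approached as far as the arm can. A call with a gripper value outside its range is refused whole. The fingers move at their own pace and stop on an object; the grip force is fixed at half the most. Time passes only in rows, so rows that repeat a pose let the fingers close. It gives the time, the measured TCP pose, the force, the opening and the grip force at its end, in the units of the state.
- sensors.get_state(): the state, without advancing time (a new reading comes with each control period).
- imaging.grab_frame(name): name is "side" or "top"; returns a dict with "pixels" (400x640x3 uint8, blue, green, red), "camera_matrix" (3x3 intrinsics, pixels), "rvec" (rotation vector, rad) and "tvec" (3), from world to camera coordinates, as OpenCV has them. Camera axes: x right, y down, z forward; pixel columns grow to the right and rows downward; lengths in m; the calibration is good to about 2 mm. A picture is of the moment at which its call begins. There is no depth.
- workorder.job_done(): hands the job in; it is judged then, once.
The state is a dict: "clock": time; "joints": joint angles; "joint_vel": joint speeds; "tau": joint torques, N m; "position": TCP position; "ee_rot": TCP orientation; "wrist_force": force on the tool from outside, world axes, zero at the start; "moment": the same for the moment, N m; "gripper_width": opening from 0.0 (shut) to 1.0 (fully open); "grip_force": force on a finger pad.
Only numpy, scipy, OpenCV 4.12 (cv2) and the standard library are available. Lean on these libraries where they do the work, as an engineer would, in place of code of your own. Each camera call takes 0.05 s, during which the arm holds its last target. There are 200 camera calls.

## Working session

There is one attempt and no reset: what is moved stays moved. The work goes in short steps, Python scripts to look and compute and a shell command to move; the robot and the scene stay as the last step left them, time stands still between calls to the robot, and variables do not carry over. Pictures are saved under pics/ and viewed, at most 10 in all, crops included, and the job is handed in when it is done.

```bash
mkdir -p pics; ls
python3 - <<'E'
from plant import sensors, imaging, manip
import cv2
print(sensors.get_state(), manip.grip_point_offset)
for n in("top","side"):
    f=imaging.grab_frame(n); cv2.imwrite(f"pics/{n}0.png",f["pixels"]); print(n,f["camera_matrix"],f["rvec"],f["tvec"])
E
```

```text
pics
{'clock': 0.0, 'joints': array([-7.07857806e+01,  7.51423708e+00,  8.53287384e+01,  8.59690037e-04,
        8.72610520e+01, -4.89218763e+00]), 'joint_vel': array([ 0.03932025,  0.02638947, -0.0165042 ,  0.14107988,  0.07643198,
        0.1028204 ]), 'tau': array([ 5.23062988e-05, -5.59837067e+01, -4.91763926e+01,  7.67787010e-02,
        3.56096460e-02, -1.78631944e-04]), 'position': array([ 0.24490763, -0.54712481,  0.21760171]), 'ee_rot': array([[ 9.12788858e-01,  4.08431340e-01, -5.83370021e-04],
       [ 4.08431722e-01, -9.12787255e-01,  1.71941289e-03],
       [ 1.69769391e-04, -1.80772775e-03, -9.99998352e-01]]), 'wrist_force': array([ 0.71293685, -0.31563891,  0.50518127]), 'moment': array([ 4.63056025e-06, -3.61458326e-02, -8.77663826e-03]), 'grip_force': 0.0, 'gripper_width': 0.9972531498264801} 0.0188
top [[366.60247468   0.         318.29085547]
 [  0.         366.60247468 199.10008481]
 [  0.           0.           1.        ]] [ 2.12095348 -2.15847986  0.16937958] [0.07098376 0.56499374 0.8384559 ]
side [[416.83873556   0.         317.52866528]
 [  0.         416.83873556 195.27837427]
 [  0.           0.           1.        ]] [ 0.78198686 -2.30594751  1.41644446] [0.49771687 0.20875894 0.61510468]
```

View pics/top0.png

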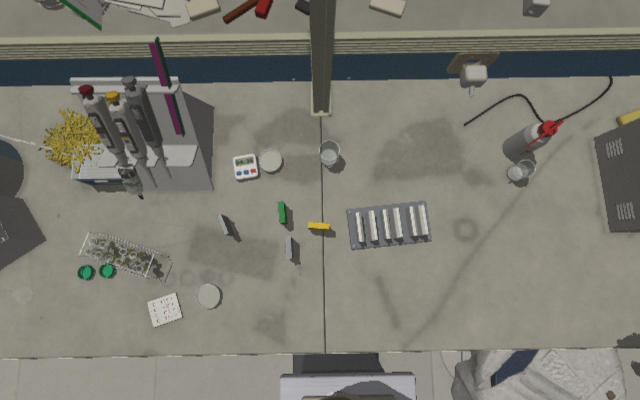

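View pics/side0.png

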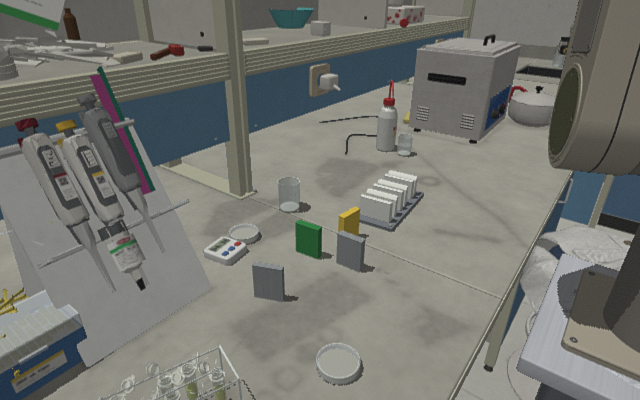

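The top view shows two grey coupons at about (227,225) and (290,248), with green and yellow decoys at (282,212) and (319,226). The gauge is at (389,226). The side view shows the grey coupons at (268,281) and (351,250) and the gauge at (390,200).

Run:
```python
import cv2,numpy as np
def crop(n,x0,y0,x1,y1,s,o):
    im=cv2.imread(f"pics/{n}0.png")[y0:y1,x0:x1]
    im=cv2.resize(im,None,fx=s,fy=s,interpolation=cv2.INTER_CUBIC)
    for x in range(-(-x0//10)*10,x1,10):
        cv2.line(im,((x-x0)*s,0),((x-x0)*s,6),(0,0,255),1)
        cv2.putText(im,str(x),((x-x0)*s,16),0,.35,(0,0,255),1)
    for y in range(-(-y0//10)*10,y1,10):
        cv2.line(im,(0,(y-y0)*s),(6,(y-y0)*s),(0,0,255),1); cv2.putText(im,str(y),(8,(y-y0)*s+4),0,.35,(0,0,255),1)
    cv2.imwrite(f"pics/{o}.png",im)
crop("top",205,195,305,270,8,"tc")
crop("top",340,195,440,255,8,"tg")
crop("side",245,190,445,310,4,"sc")
```

```text
(no output)
```

View pics/tc.png

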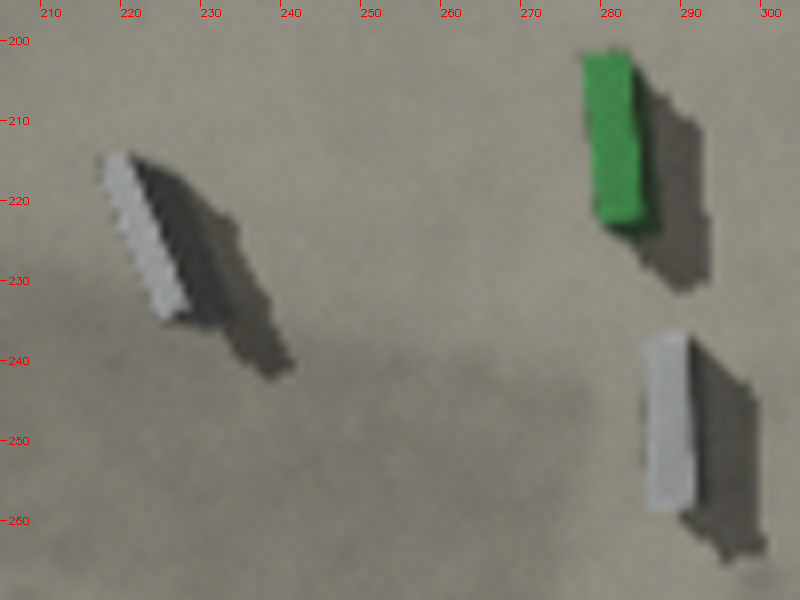

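View pics/tg.png

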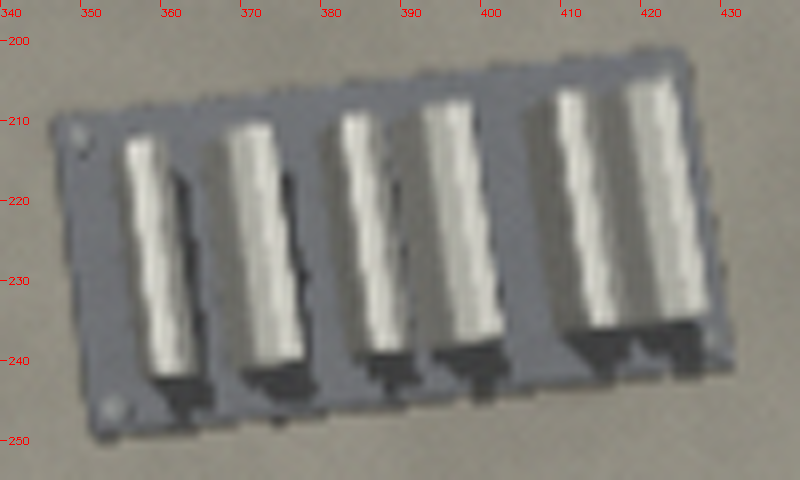

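View pics/sc.png

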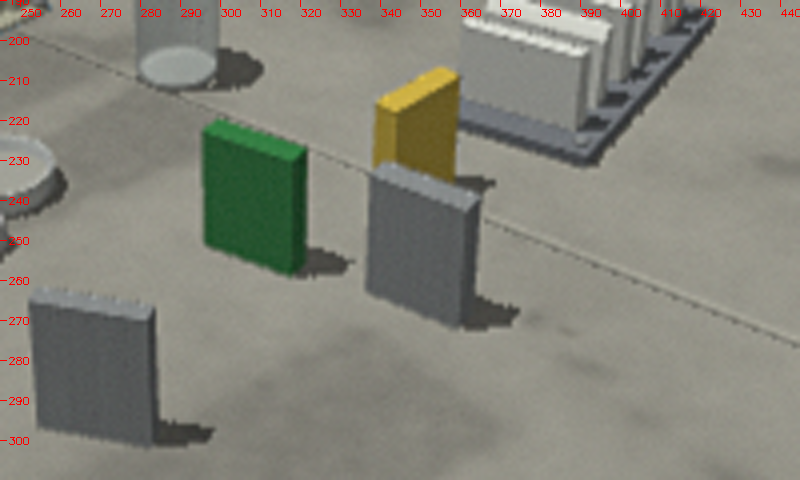

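Top crop: the left coupon's top face is 4 px thick and runs (217,214)-(228,234), so it is the thin one. The right one is about 6 px thick and runs (285,237)-(292,258), so it is the thick one. The gauge base corners are near (346,209), (425,201), (431,241) and (351,250), with the widest slot on the left (+y). In the side crop the thin coupon is on the left and the thick one on the right.

```bash
cat > h.py <<'E'
import cv2,numpy as np
from scipy.optimize import least_squares
from plant import imaging,sensors
def cal():
    C={}
    for n in("top","side"):
        f=imaging.grab_frame(n); C[n]=(f["camera_matrix"],f["rvec"],f["tvec"])
        cv2.imwrite(f"pics/{n}_last.png",f["pixels"])
    return C
def proj(C,n,P):
    K,r,t=C[n]; return cv2.projectPoints(np.array(P,float),np.array(r,float),np.array(t,float),K,None)[0][:,0]
def body(p,L):
    x,y,a=p[:3]; z=p[3] if len(p)>3 else 0
    L=np.array(L,float); c,s=np.cos(a),np.sin(a)
    return np.c_[x+c*L[:,0]-s*L[:,1],y+s*L[:,0]+c*L[:,1],z+L[:,2]]
E
cat > fit.py <<'E'
from h import *
C=cal(); np.set_printoptions(precision=4,suppress=True)
for n in C:
    R=cv2.Rodrigues(np.array(C[n][1]))[0]; print(n,"cam",-R.T@C[n][2])
T=lambda L:np.array(L)/8+[205,195]-.44
S=lambda L:np.array(L)/4+[245,190]-.375
G=lambda L:np.array(L)/8+[340,195]-.44
def fit(p0,obs,names):
    def res(p):
        out=[]
        for cam,L,uv in obs:
            q=proj(C,cam,body(p,L))
            for m in uv:
                d=q-m; out+=list(d[np.argmin((d**2).sum(1))])
        return out
    r=least_squares(res,p0,loss='soft_l1'); print(names,r.x,np.degrees(r.x[2]),np.round(res(r.x),1)); return r.x
def box(w,t,z): return [[i*w/2,j*t/2,z] for i in(-1,1) for j in(-1,1)]
fit([.47,.22,2.0,0],[("top",box(.05,.010,.065),T([(100,155),(128,152),(190,310),(158,320)])),
 ("side",box(.05,.010,.065),S([(30,302),(38,290),(155,305),(150,320)])),("side",box(.05,.010,0),S([(38,430),(152,446)]))],"thin")
fit([.42,.06,1.6,0],[("top",box(.05,.014,.065),T([(642,340),(688,332),(697,508),(648,510)])),
 ("side",box(.05,.014,.065),S([(368,177),(388,163),(480,195),(473,207)])),("side",box(.05,.014,0),S([(366,292),(460,327)]))],"thick")
K,r,t=C["top"]
g=fit([.47,-.17,.1],[("top",box(.1,.2,.01),G([(50,118),(685,48),(735,370),(92,440)]))],"gauge")
for nm,y,w in(("wide",.062,.027),("mid",0,.023)):
    print(nm,body(g,[[0,y,.05]]),proj(C,"top",body(g,[[i*.035,y+j*w/2,.056] for i in(1,-1) for j in(1,-1)])).tolist())
im=cv2.imread("pics/top_last.png"); im=cv2.resize(im[195:255,340:440],None,fx=8,fy=8,interpolation=cv2.INTER_CUBIC)
for y,w in((.062,.027),(0,.023),(-.062,.019)):
    for k,(a,z) in enumerate(((w,.056),(w-.01,.05))):
        q=((proj(C,"top",body(g,[[i*.035,y+j*a/2,z] for i,j in((1,1),(1,-1),(-1,-1),(-1,1))]))+.5-[340,195])*8).astype(int)
        cv2.polylines(im,[q],True,((0,0,255),(0,160,0))[k],1)
q=((proj(C,"top",body(g,[[i*.05,j*.1,.01] for i,j in((1,1),(1,-1),(-1,-1),(-1,1))]))+.5-[340,195])*8).astype(int)
cv2.polylines(im,[q],True,(255,0,0),1)
cv2.imwrite("pics/ov.png",im)
E
python3 fit.py
```

```text
top cam [0.4278 0.0629 0.9167]
side cam [0.1281 0.6642 0.4605]
thin [0.4864 0.3065 2.0605 0.0032] 118.05909729070173 [ 4.3 12.4  0.8 12.8 -5.  -3.2 -1.  -4.5 16.9  0.2 14.9  3.2 -8.1  0.1
 -6.9 -3.6 16.6  0.8 -5.9 -2.5]
thick [0.4333 0.1546 1.7659 0.0322] 101.18015294755475 [  2.7  12.9  -3.1  13.9  -3.   -1.8   3.2  -2.1   7.3   0.9   2.3   4.4
 -12.6  -1.5 -10.9  -4.5   6.3   4.8  -9.5  -1.7]
gauge [ 0.504  -0.1115  0.0921] 5.276548654356972 [ 0.1  0.   0.1  0.1  0.1 -0.2 -0.2  0. ]
wide [[ 0.4983 -0.0498  0.05  ]] [[358.3729845863195, 211.97315285768494], [369.70089356039335, 210.73221598493933], [362.16370726484377, 241.5808288225519], [373.63397951710806, 240.30873939420331]]
mid [[ 0.504  -0.1115  0.05  ]] [[385.2055105654255, 209.03373385700405], [394.8325696564865, 207.9791197504164], [389.3332079534191, 238.5676453654092], [399.08096327392025, 237.48658850637173]]
```

View pics/ov.png

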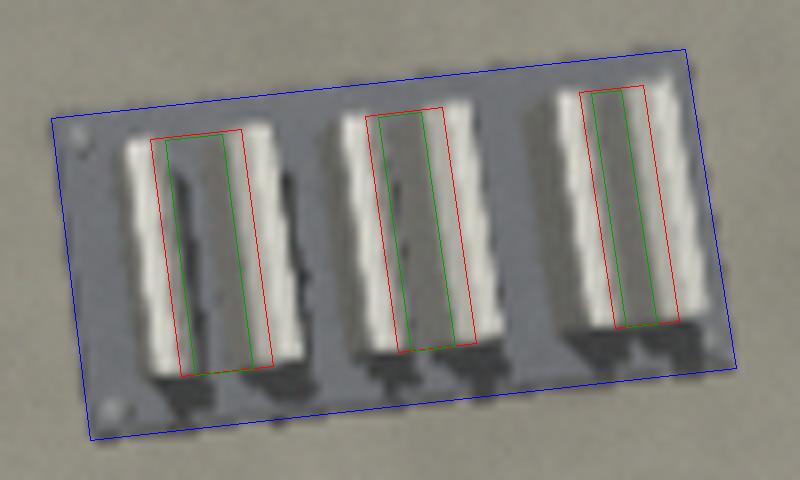

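```bash
sed -i 's/fit(\[.47,.22,2.0,0\]/fit([.50,.27,1.95,0]/; s/fit(\[.42,.06,1.6,0\]/fit([.45,.128,1.6,0]/' fit.py; python3 fit.py | sed -n 3,4p; python3 fit.py | sed -n 5,9p >/dev/null
```

```text
thin [0.5099 0.2624 2.0605 0.0032] 118.05990580634513 [ 4.3 12.4  0.8 12.8 -5.  -3.2 -1.  -4.5 16.9  0.2 14.9  3.2 -8.1  0.1
 -6.9 -3.6 16.6  0.8 -5.9 -2.5]
```

```bash
sed -i 's/fit(\[.50,.27,1.95,0\]/fit([.50,.27,.47,0]/; s/fit(\[.45,.128,1.6,0\]/fit([.45,.128,.03,0]/' fit.py; python3 fit.py | grep -A2 th
```

```text
thin [ 0.5079  0.2846  0.4046 -0.0007] 23.18161828120812 [-0.2  1.4  0.2 -0.   0.5 -0.2  0.5  0.3 -0.7 -0.3 -0.3 -1.   0.4  0.1
 -0.3  0.1 -0.3 -0.1  0.3  1.2]
thick [0.4512 0.1321 0.0618 0.0001] 3.541145460687191 [-0.2 -0.1  0.1  0.4  0.4  0.2  0.5  0.4  0.2 -0.9 -0.8 -0.8  1.  -0.2
 -1.1  0.5 -0.4  0.3  0.   1.1]
gauge [ 0.504  -0.1115  0.0921] 5.276548654356972 [ 0.1  0.   0.1  0.1  0.1 -0.2 -0.2  0. ]
```

```bash
cat > go.py <<'E'
import sys,numpy as np
from plant import sensors
from scipy.spatial.transform import Rotation as Ro
x,y,z,yaw=map(float,sys.argv[1:5]); s=sensors.get_state(); R=s["ee_rot"]; a=np.radians(yaw)
T=np.array([[np.cos(a),np.sin(a),0],[np.sin(a),-np.cos(a),0],[0,0,-1.]])
np.set_printoptions(precision=4,suppress=True)
print("turn",Ro.from_matrix(R.T@T).as_rotvec(),"cm",100*R.T@(np.array([x,y,z])-s["position"]),"t",s["clock"],"F",s["wrist_force"],"pos",s["position"])
E
python3 go.py .451 .132 .15 3.5
```

```text
turn [-0.      0.      0.3597] cm [ 46.5572 -53.6267   6.8635] t 0.5 F [-1.0493 -0.9955 -0.2844] pos [ 0.2451 -0.5477  0.2186]
```

```bash
python3 -m jog '{"plan": [[[0,0,0.36,23.3,-26.8,0,9.3],[0,0,0.36,23.3,-26.8,0,9.3],[0,0,0.36,23.3,-26.8,0,9.3],[0,0,0.36,23.3,-26.8,0,9.3],[0,0,0.36,46.6,-53.6,4.5,9.3],[0,0,0.36,46.6,-53.6,4.5,9.3],[0,0,0.36,46.6,-53.6,4.5,9.3],[0,0,0.36,46.6,-53.6,4.5,9.3]]]}'; python3 go.py .451 .132 .10 3.5
```

```text
clock: 1.17
position: [0.3419, -0.2275, 0.2049]
ee_rot: [[0.998, 0.06, 0.001], [0.06, -0.998, -0.001], [0.001, 0.001, -1.0]]
wrist_force: [1.3, 0.1, 0.4]
gripper_width: 1.0
grip_force: 0.0
turn [ 0.0006 -0.0007 -0.0009] cm [ 13.042  -35.2347  10.4819] t 1.1667 F [1.3189 0.0818 0.4254] pos [ 0.3419 -0.2275  0.2049]
```

```bash
python3 -m jog '{"plan": [[[0,0,0,13.0,-35.2,5,9.3],[0,0,0,13.0,-35.2,5,9.3],[0,0,0,13.0,-35.2,5,9.3],[0,0,0,13.0,-35.2,5,9.3],[0,0,0,13.0,-35.2,5,9.3],[0,0,0,13.0,-35.2,5,9.3],[0,0,0,13.0,-35.2,5,9.3],[0,0,0,13.0,-35.2,5,9.3]]]}'; python3 go.py .451 .132 .10 3.5
```

```text
clock: 1.83
position: [0.4375, 0.0894, 0.1611]
ee_rot: [[0.998, 0.061, 0.001], [0.061, -0.998, -0.0], [0.001, 0.0, -1.0]]
wrist_force: [1.3, -0.6, 1.1]
gripper_width: 0.998
grip_force: 0.0
turn [ 0.0001 -0.0014  0.    ] cm [ 1.5956 -4.174   6.1071] t 1.8333 F [ 1.3379 -0.5899  1.1335] pos [0.4375 0.0894 0.1611]
```

```bash
python3 -m jog '{"plan": [[[0,0,0,0,0,0,9.3],[0,0,0,0,0,0,9.3]]]}'; python3 go.py .451 .132 .10 3.5
```

```text
clock: 2.0
position: [0.4368, 0.0892, 0.1604]
ee_rot: [[0.998, 0.066, -0.001], [0.066, -0.998, -0.0], [-0.001, 0.0, -1.0]]
wrist_force: [-0.8, -0.2, -0.6]
gripper_width: 1.003
grip_force: 0.0
turn [0.     0.0013 0.0047] cm [ 1.7017 -4.1797  6.0338] t 2.0 F [-0.8132 -0.173  -0.6272] pos [0.4368 0.0892 0.1604]
```

```bash
python3 -m jog '{"plan": [[[0,0,0,1.6,-4.2,4,9.3],[0,0,0,1.6,-4.2,4,9.3],[0,0,0,1.6,-4.2,6,9.3],[0,0,0,1.6,-4.2,9,9.3],[0,0,0,1.6,-4.2,11.8,9.3],[0,0,0,1.6,-4.2,11.8,9.3],[0,0,0,1.6,-4.2,11.8,9.3]]]}'; python3 go.py .451 .132 .042 3.5
```

```text
clock: 2.58
position: [0.4493, 0.1285, 0.0421]
ee_rot: [[0.998, 0.059, -0.004], [0.059, -0.998, -0.001], [-0.004, 0.001, -1.0]]
wrist_force: [0.6, -0.8, 0.8]
gripper_width: 0.998
grip_force: 0.0
turn [ 0.0007  0.0036 -0.0019] cm [ 0.1928 -0.3407  0.0061] t 2.5833 F [ 0.5561 -0.776   0.7924] pos [0.4493 0.1285 0.0421]
```

```bash
python3 -m jog '{"plan": [[[0,0,0,0.2,-0.3,0,9.3],[0,0,0,0.2,-0.3,0,9.3],[0,0,0,0.2,-0.3,0,4],[0,0,0,0.2,-0.3,0,2.2],[0,0,0,0.2,-0.3,0,2.2],[0,0,0,0.2,-0.3,0,2.2],[0,0,0,0.2,-0.3,0,1],[0,0,0,0.2,-0.3,0,1]]]}'; python3 -m jog '{"plan": [[[0,0,0,0,0,0,0.8],[0,0,0,0,0,0,0.8],[0,0,0,0,0,0,0.8],[0,0,0,0,0,0,0.8],[0,0,0,0,0,0,0.8],[0,0,0,0,0,0,0.8]]]}';python3 go.py .451 .132 .13 3.5
```

```text
clock: 3.25
position: [0.4525, 0.1331, 0.0429]
ee_rot: [[0.998, 0.061, 0.0], [0.061, -0.998, -0.0], [0.0, 0.0, -1.0]]
wrist_force: [0.9, -0.7, 1.0]
gripper_width: 0.625
grip_force: 0.0
clock: 3.75
position: [0.4525, 0.1331, 0.0429]
ee_rot: [[0.998, 0.061, -0.0], [0.061, -0.998, 0.0], [-0.0, -0.0, -1.0]]
wrist_force: [0.5, -0.1, 0.1]
gripper_width: 0.187
grip_force: 0.0
turn [-0.      0.     -0.0003] cm [-0.1551  0.0996 -8.7149] t 3.75 F [ 0.4771 -0.1113  0.0924] pos [0.4525 0.1331 0.0429]
```

```bash
python3 -m jog '{"plan": [[[0,0,0,0,0,0,0.8],[0,0,0,0,0,0,0.8],[0,0,0,0,0,0,0.8],[0,0,0,0,0,0,0.8]]]}';python3 go.py .451 .132 .13 3.5
```

```text
clock: 4.08
position: [0.4524, 0.1331, 0.0428]
ee_rot: [[0.998, 0.061, -0.0], [0.061, -0.998, 0.0], [-0.0, -0.0, -1.0]]
wrist_force: [0.4, 0.2, 0.3]
gripper_width: 0.147
grip_force: 30.0
turn [-0.      0.0001 -0.0003] cm [-0.15    0.1001 -8.7183] t 4.0833 F [0.4129 0.1667 0.2604] pos [0.4524 0.1331 0.0428]
```

```bash
python3 -m jog '{"plan": [[[0,0,0,0,0,-3,0.8],[0,0,0,0,0,-6,0.8],[0,0,0,0,0,-9,0.8],[0,0,0,0,0,-9,0.8],[0,0,0,0,0,-9,0.8]]]}';python3 go.py .4983 -.0498 .13 5.28
```

```text
clock: 4.5
position: [0.4541, 0.1334, 0.135]
ee_rot: [[0.998, 0.061, 0.004], [0.061, -0.998, 0.001], [0.004, -0.001, -1.0]]
wrist_force: [0.1, 0.5, -1.4]
gripper_width: 0.148
grip_force: 30.0
turn [-0.0004 -0.0044 -0.0313] cm [ 3.2952 18.5541  0.5029] t 4.5 F [ 0.0734  0.5349 -1.4351] pos [0.4541 0.1334 0.135 ]
```

```bash
python3 -m jog '{"plan": [[[0,0,-0.03,3.3,18.5,0.4,0.8],[0,0,-0.03,3.3,18.5,0.4,0.8],[0,0,-0.03,3.3,18.5,0.4,0.8],[0,0,-0.03,3.3,18.5,0.4,0.8],[0,0,-0.03,3.3,18.5,0.4,0.8],[0,0,-0.03,3.3,18.5,0.4,0.8],[0,0,-0.03,3.3,18.5,0.4,0.8],[0,0,-0.03,3.3,18.5,0.4,0.8]]]}'; python3 -m jog '{"plan": [[[0,0,0,0,0,0,0.8],[0,0,0,0,0,0,0.8],[0,0,0,0,0,0,0.8]]]}';python3 go.py .4983 -.0498 .11 5.28
cat > look.py <<'E'
from h import *
import sys
o,tgt=sys.argv[1],sys.argv[2]; t=.014 if tgt=="wide" else .010
C=cal(); g=[.504,-.1115,.0921]; s=sensors.get_state(); p=s["position"]; z=p[2]-.0425
yy=.062 if tgt=="wide" else 0
c=body(g,[[0,yy,.05]])[0]
tiles=[]
for n in("top","side"):
    u=proj(C,n,[[c[0],c[1],.07]])[0].astype(int); x0,y0=u[0]-49,u[1]-37
    im=cv2.resize(cv2.imread(f"pics/{n}_last.png")[y0:y0+75,x0:x0+98],None,fx=4,fy=6,interpolation=cv2.INTER_CUBIC) if 0 else cv2.resize(cv2.imread(f"pics/{n}_last.png")[y0:y0+100,x0:x0+66],None,fx=6,fy=6,interpolation=cv2.INTER_CUBIC)
    def D(P,col):
        q=((proj(C,n,P)+.5-[x0,y0])*6).astype(int); cv2.polylines(im,[q],True,col,1)
    w=.027 if tgt=="wide" else .023
    D(body(g,[[i*.035,yy+j*w/2,.056] for i,j in((1,1),(1,-1),(-1,-1),(-1,1))]),(0,0,255))
    a=np.arctan2(s["ee_rot"][1,0],s["ee_rot"][0,0])
    for zz in(0,.065): D(body([p[0],p[1],a,z],[[i*.025,j*t/2,zz] for i,j in((1,1),(1,-1),(-1,-1),(-1,1))]),(0,255,255))
    tiles.append(im)
cv2.imwrite(f"pics/{o}.png",np.hstack(tiles))
E
python3 look.py l1 wide
```

```text
clock: 5.17
position: [0.4956, -0.0489, 0.1274]
ee_rot: [[0.996, 0.09, -0.003], [0.09, -0.996, 0.001], [-0.002, -0.001, -1.0]]
wrist_force: [0.4, -0.2, -1.9]
gripper_width: 0.15
grip_force: 30.0
clock: 5.42
position: [0.4965, -0.0485, 0.1287]
ee_rot: [[0.996, 0.092, -0.0], [0.092, -0.996, 0.0], [-0.0, -0.0, -1.0]]
wrist_force: [-0.2, -0.1, -0.1]
gripper_width: 0.146
grip_force: 30.0
turn [-0.0002  0.0002  0.0003] cm [0.1699 0.1487 1.8707] t 5.4167 F [-0.2284 -0.1265 -0.0898] pos [ 0.4965 -0.0485  0.1287]
```

View pics/l1.png

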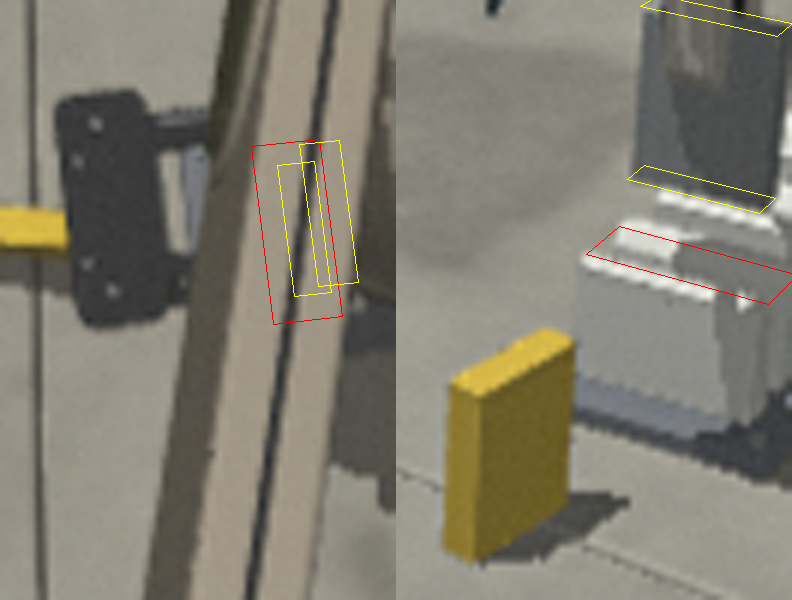

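The arm hides the top view of the slot. In the side view the held coupon sits above the wide slot at about (708,100), and the predicted outlines match to about 1 px. Going down by feel.

```bash
python3 -m jog '{"plan": [[[0,0,0,0.3,0.13,1.4,0.8],[0,0,0,0.3,0.13,2.8,0.8],[0,0,0,0.3,0.13,2.8,0.8],[0,0,0,0.3,0.13,2.8,0.8],[0,0,0,0.3,0.13,2.8,0.8]]]}'; python3 go.py .4995 -.0498 .092 5.28
```

```text
clock: 5.93
position: [0.4999, -0.0504, 0.1015]
ee_rot: [[0.996, 0.091, 0.0], [0.091, -0.996, -0.0], [0.0, 0.0, -1.0]]
wrist_force: [0.5, 0.4, -0.7]
gripper_width: 0.148
grip_force: 30.0
turn [ 0.0001 -0.0003 -0.0011] cm [-0.0393 -0.0674  0.9472] t 5.9333 F [ 0.4767  0.3574 -0.7402] pos [ 0.4999 -0.0504  0.1015]
```

```bash
python3 -m jog '{"plan": [[[0,0,0,0,-0.04,0.3,0.8],[0,0,0,0,-0.04,0.6,0.8],[0,0,0,0,-0.04,0.9,0.8],[0,0,0,0,-0.04,0.9,0.8],[0,0,0,0,-0.04,0.9,0.8]]]}'; python3 go.py .4995 -.0498 .082 5.28
```

```text
clock: 6.35
position: [0.4995, -0.0501, 0.0916]
ee_rot: [[0.996, 0.091, -0.0], [0.091, -0.996, 0.0], [-0.0, -0.0, -1.0]]
wrist_force: [-0.6, 0.3, -1.2]
gripper_width: 0.146
grip_force: 30.0
turn [-0.0002  0.0005 -0.0013] cm [ 0.0018 -0.0335  0.9635] t 6.35 F [-0.5875  0.3296 -1.1762] pos [ 0.4995 -0.0501  0.0916]
```

```bash
python3 -m jog '{"plan": [[[0,0,0,0,0,0.2,0.8],[0,0,0,0,0,0.4,0.8],[0,0,0,0,0,0.6,0.8],[0,0,0,0,0,0.8,0.8],[0,0,0,0,0,0.8,0.8],[0,0,0,0,0,0.8,0.8]]]}'; python3 go.py .4995 -.0498 .082 5.28
```

```text
clock: 6.85
position: [0.4995, -0.0501, 0.0836]
ee_rot: [[0.996, 0.091, -0.0], [0.091, -0.996, 0.0], [-0.0, -0.0, -1.0]]
wrist_force: [-0.4, 0.2, -1.2]
gripper_width: 0.144
grip_force: 30.0
turn [-0.0002  0.0005 -0.0014] cm [-0.0011 -0.0346  0.1603] t 6.85 F [-0.3832  0.2056 -1.2158] pos [ 0.4995 -0.0501  0.0836]
```

```bash
python3 -m jog '{"plan": [[[0,0,0,0,0,0.1,0.8],[0,0,0,0,0,0.2,0.8],[0,0,0,0,0,0.3,0.8],[0,0,0,0,0,0.3,0.8],[0,0,0,0,0,0.3,0.8]]]}'; python3 -m jog '{"plan": [[[0,0,0,0,0,0.1,0.8],[0,0,0,0,0,0.2,0.8],[0,0,0,0,0,0.2,0.8],[0,0,0,0,0,0.2,0.8]]]}'
```

```text
clock: 7.27
position: [0.4997, -0.0502, 0.0808]
ee_rot: [[0.996, 0.091, -0.0], [0.091, -0.996, 0.0], [-0.0, -0.0, -1.0]]
wrist_force: [-1.2, 0.4, -1.1]
gripper_width: 0.146
grip_force: 30.0
clock: 7.6
position: [0.4996, -0.0502, 0.0787]
ee_rot: [[0.996, 0.091, -0.0], [0.091, -0.996, 0.0], [-0.0, -0.0, -1.0]]
wrist_force: [0.8, 0.4, -1.6]
gripper_width: 0.149
grip_force: 30.0
```

```bash
python3 -m jog '{"plan": [[[0,0,0,0,0,0.1,0.8],[0,0,0,0,0,0.2,0.8],[0,0,0,0,0,0.2,0.8],[0,0,0,0,0,0.2,0.8]]]}'; python3 -m jog '{"plan": [[[0,0,0,0,0,0.1,0.8],[0,0,0,0,0,0.1,0.8],[0,0,0,0,0,0.1,0.8]]]}'
```

```text
clock: 7.93
position: [0.4996, -0.0502, 0.0768]
ee_rot: [[0.996, 0.091, -0.0], [0.091, -0.996, -0.0], [-0.0, -0.0, -1.0]]
wrist_force: [-0.6, 0.1, -1.5]
gripper_width: 0.148
grip_force: 30.0
clock: 8.18
position: [0.4997, -0.0502, 0.0758]
ee_rot: [[0.996, 0.091, -0.0], [0.091, -0.996, -0.0], [-0.0, 0.0, -1.0]]
wrist_force: [1.0, -0.3, -0.8]
gripper_width: 0.146
grip_force: 30.0
```

```bash
python3 -m jog '{"plan": [[[0,0,0,0,0,0.1,0.8],[0,0,0,0,0,0.1,0.8],[0,0,0,0,0,0.1,0.8]]]}' | egrep 'pos|force'; python3 -m jog '{"plan": [[[0,0,0,0,0,0.1,0.8],[0,0,0,0,0,0.1,0.8],[0,0,0,0,0,0.1,0.8]]]}' | egrep 'pos|force'
```

```text
position: [0.4997, -0.0503, 0.0748]
wrist_force: [0.1, -1.4, -1.4]
grip_force: 30.0
position: [0.4998, -0.0503, 0.0738]
wrist_force: [0.9, -2.6, -0.7]
grip_force: 30.0
```

```bash
python3 -m jog '{"plan": [[[0,0,0,0,0.03,0.1,0.8],[0,0,0,0,0.03,0.1,0.8],[0,0,0,0,0.03,0.1,0.8]]]}' | egrep 'pos|force'; python3 -m jog '{"plan": [[[0,0,0,0,0,0.1,0.8],[0,0,0,0,0,0.1,0.8],[0,0,0,0,0,0.1,0.8]]]}' | egrep 'pos|force'
```

```text
position: [0.4996, -0.0505, 0.0727]
wrist_force: [-0.2, -0.9, -1.4]
grip_force: 30.0
position: [0.4997, -0.0505, 0.0718]
wrist_force: [0.4, -2.3, -0.6]
grip_force: 30.0
```

```bash
python3 -m jog '{"plan": [[[0,0,0,0,0.03,0.1,0.8],[0,0,0,0,0.03,0.1,0.8],[0,0,0,0,0.03,0.1,0.8]]]}' | egrep 'pos|force'; python3 -m jog '{"plan": [[[0,0,0,0,0.01,0.1,0.8],[0,0,0,0,0.01,0.1,0.8],[0,0,0,0,0.01,0.1,0.8]]]}' | egrep 'pos|force'
```

```text
position: [0.4996, -0.0507, 0.0707]
wrist_force: [-0.8, -1.6, -1.9]
grip_force: 30.0
position: [0.4996, -0.0508, 0.0697]
wrist_force: [-0.4, -0.3, -1.0]
grip_force: 30.0
```

```bash
python3 -m jog '{"plan": [[[0,0,0,0,0.01,0.1,0.8],[0,0,0,0,0.01,0.1,0.8],[0,0,0,0,0.01,0.1,0.8]]]}' | egrep 'pos|force'; python3 -m jog '{"plan": [[[0,0,0,0,0.01,0.1,0.8],[0,0,0,0,0.01,0.1,0.8],[0,0,0,0,0.01,0.1,0.8]]]}' | egrep 'pos|force'
```

```text
position: [0.4997, -0.0509, 0.0688]
wrist_force: [-0.5, 0.7, -1.6]
grip_force: 30.0
position: [0.4997, -0.0511, 0.0678]
wrist_force: [-0.0, 0.2, -1.2]
grip_force: 30.0
```

```bash
python3 -m jog '{"plan": [[[0,0,0,0,0.01,0.1,0.8],[0,0,0,0,0.01,0.1,0.8],[0,0,0,0,0.01,0.1,0.8]]]}' | egrep 'pos|force'; python3 -m jog '{"plan": [[[0,0,0,0,0.01,0.1,0.8],[0,0,0,0,0.01,0.1,0.8],[0,0,0,0,0.01,0.1,0.8]]]}' | egrep 'pos|force'
```

```text
position: [0.4998, -0.0511, 0.0668]
wrist_force: [-0.1, 0.7, -1.9]
grip_force: 30.0
position: [0.4998, -0.0511, 0.0658]
wrist_force: [0.4, 1.8, -1.1]
grip_force: 30.0
```

```bash
python3 -m jog '{"plan": [[[0,0,0,0,-0.01,0.07,0.8],[0,0,0,0,-0.01,0.07,0.8],[0,0,0,0,-0.01,0.07,0.8]]]}' | egrep 'pos|force'; python3 -m jog '{"plan": [[[0,0,0,0,0,0.05,0.8],[0,0,0,0,0,0.05,0.8],[0,0,0,0,0,0.05,0.8]]]}' | egrep 'pos|force'
```

```text
position: [0.4998, -0.0511, 0.0651]
wrist_force: [0.6, 1.2, -1.1]
grip_force: 30.0
position: [0.4999, -0.0511, 0.0648]
wrist_force: [-0.3, 1.9, 0.6]
grip_force: 30.0
```

```bash
python3 -m jog '{"plan": [[[0,0,0,0,-0.01,0.05,0.8],[0,0,0,0,-0.01,0.05,0.8],[0,0,0,0,-0.01,0.05,0.8]]]}' | egrep 'pos|force'; python3 -m jog '{"plan": [[[0,0,0,0,0,0.05,0.8],[0,0,0,0,0,0.05,0.8],[0,0,0,0,0,0.05,0.8]]]}' | egrep 'pos|force'
```

```text
position: [0.5, -0.0511, 0.0644]
wrist_force: [-1.2, 1.7, 3.2]
grip_force: 30.0
position: [0.5001, -0.0511, 0.064]
wrist_force: [-0.8, 2.4, 5.4]
grip_force: 30.0
```

```bash
python3 -m jog '{"plan": [[[0,0,0,0,-0.01,0.05,0.8],[0,0,0,0,-0.01,0.05,0.8],[0,0,0,0,-0.01,0.05,0.8]]]}' | egrep 'pos|force'; python3 -m jog '{"plan": [[[0,0,0,0,0,0.03,0.8],[0,0,0,0,0,0.03,0.8],[0,0,0,0,0,0.03,0.8]]]}' | egrep 'pos|force'
```

```text
position: [0.5002, -0.0511, 0.0637]
wrist_force: [-0.4, 2.1, 6.8]
grip_force: 30.0
position: [0.5003, -0.0511, 0.0637]
wrist_force: [-2.6, 2.1, 8.8]
grip_force: 30.0
```

```bash
python3 -m jog '{"plan": [[[0,0,0,0,0,0.01,0.8],[0,0,0,0,0,0.01,0.8],[0,0,0,0,0,0.01,0.8],[0,0,0,0,0,0.01,0.8],[0,0,0,0,0,0.01,0.8],[0,0,0,0,0,0.01,0.8],[0,0,0,0,0,0.01,0.8]]]}'; python3 -m jog '{"plan": [[[0,0,0,0,0,0,2],[0,0,0,0,0,0,2.5],[0,0,0,0,0,0,2.8],[0,0,0,0,0,0,2.8],[0,0,0,0,0,0,2.8]]]}'
```

```text
clock: 12.77
position: [0.5003, -0.0511, 0.0637]
ee_rot: [[0.996, 0.091, 0.001], [0.091, -0.996, -0.0], [0.001, 0.0, -1.0]]
wrist_force: [-2.4, 1.6, 9.7]
gripper_width: 0.147
grip_force: 30.0
clock: 13.18
position: [0.4996, -0.0511, 0.0624]
ee_rot: [[0.996, 0.091, -0.001], [0.091, -0.996, -0.0], [-0.001, -0.0, -1.0]]
wrist_force: [-0.2, -0.3, 0.6]
gripper_width: 0.295
grip_force: 0.0
```

```bash
python3 -m jog '{"plan": [[[0,0,0,0,0,-3,2.8],[0,0,0,0,0,-6,2.8],[0,0,0,0,0,-9,4],[0,0,0,0,0,-9,9.3]]]}'|egrep 'pos|force';python3 go.py .508 .2846 .14 23.2; python3 look.py l2 wide
```

```text
position: [0.5035, -0.0518, 0.1595]
wrist_force: [1.0, -0.2, 0.8]
grip_force: 0.0
turn [ 0.0043 -0.0087 -0.3141] cm [  3.4839 -33.4643   1.8898] t 13.5167 F [ 1.0306 -0.1891  0.7748] pos [ 0.5035 -0.0518  0.1595]
```

View pics/l2.png

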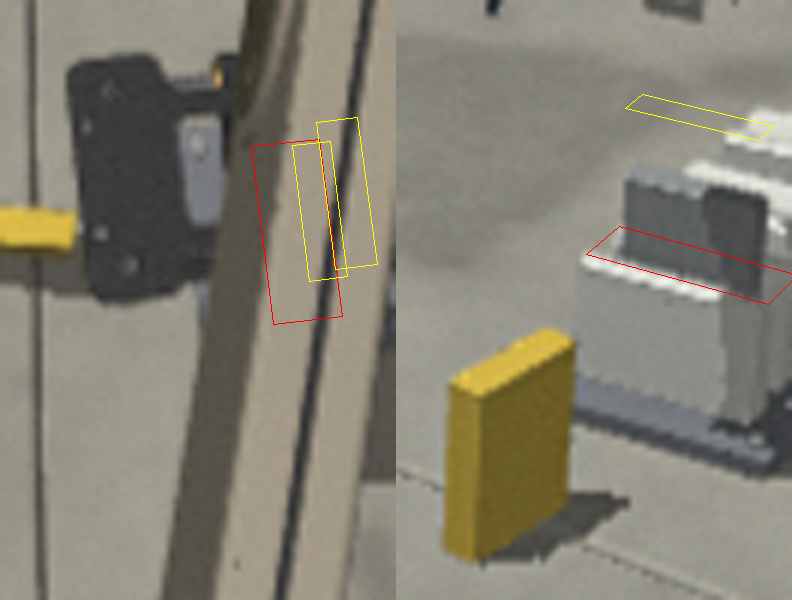

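The thick coupon stands upright in the widest slot, with its top edge from (628,175) to (768,195). Next is the thin one.

```bash
python3 -m jog '{"plan": [[[0,0,-0.314,3.5,-33.5,1.9,9.3],[0,0,-0.314,3.5,-33.5,1.9,9.3],[0,0,-0.314,3.5,-33.5,1.9,9.3],[0,0,-0.314,3.5,-33.5,1.9,9.3],[0,0,-0.314,3.5,-33.5,1.9,9.3],[0,0,-0.314,3.5,-33.5,1.9,9.3],[0,0,-0.314,3.5,-33.5,1.9,9.3],[0,0,-0.314,3.5,-33.5,1.9,9.3]]]}'|egrep 'pos|force';python3 -m jog '{"plan": [[[0,0,0,0,0,0,9.3],[0,0,0,0,0,0,9.3]]]}'|egrep 'pos|force';python3 go.py .508 .2846 .14 23.2
cat > tl.py <<'E'
from h import *
C=cal(); im=cv2.imread("pics/top_last.png")
print(np.abs(0))
a=cv2.resize(im[195:255,340:440],None,fx=8,fy=8,interpolation=cv2.INTER_CUBIC)
g=[.504,-.1115,.0921]
for y,t,zz in((.062,.014,.087),):
    q=((proj(C,"top",body(g,[[i*.025,y+j*t/2,zz] for i,j in((1,1),(1,-1),(-1,-1),(-1,1))]))+.5-[340,195])*8).astype(int)
    cv2.polylines(a,[q],True,(0,255,255),1)
cv2.imwrite("pics/tl.png",a)
E
python3 tl.py
```

```text
position: [0.5026, 0.2833, 0.1316]
wrist_force: [0.6, -0.4, 0.5]
grip_force: 0.0
position: [0.5023, 0.2833, 0.1313]
wrist_force: [-0.6, -0.1, -1.5]
grip_force: 0.0
turn [0.0001 0.0041 0.0038] cm [ 0.572   0.1034 -0.8772] t 14.45 F [-0.5983 -0.1367 -1.4734] pos [0.5023 0.2833 0.1313]
0
```

View pics/tl.png

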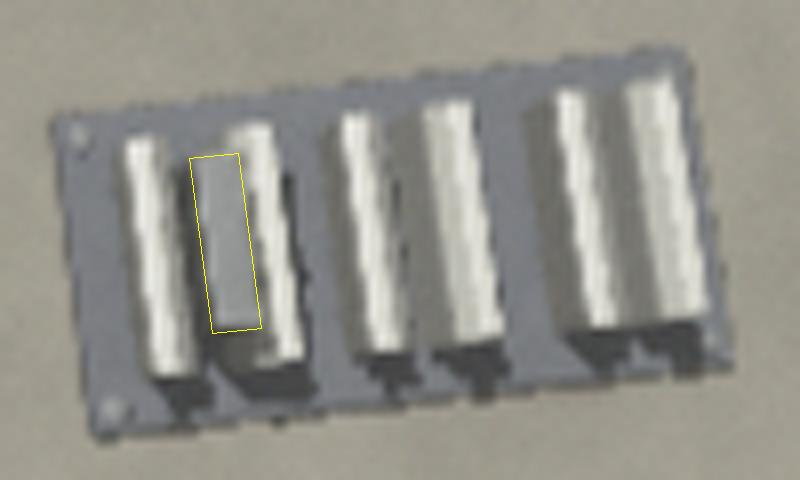

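The wide-slot coupon's top face fills its predicted outline (190-262, 153-333 in the crop), so it is centred to within about 1 mm.

```bash
python3 -m jog '{"plan": [[[0,0,0,0.55,0.1,1,9.3],[0,0,0,0.55,0.1,3.5,9.3],[0,0,0,0.55,0.1,6.5,9.3],[0,0,0,0.55,0.1,8.9,9.3],[0,0,0,0.55,0.1,8.9,9.3],[0,0,0,0.55,0.1,8.9,9.3],[0,0,0,0.55,0.1,8.9,9.3]]]}'|egrep 'pos|force';python3 go.py .508 .2846 .0425 23.2
```

```text
position: [0.5108, 0.2825, 0.0462]
wrist_force: [1.2, -0.2, -0.8]
grip_force: 0.0
turn [ 0.     -0.0013 -0.0015] cm [-0.1697 -0.3051  0.3663] t 15.1333 F [ 1.1874 -0.1841 -0.7676] pos [0.5108 0.2825 0.0462]
```

```bash
python3 -m jog '{"plan": [[[0,0,0,-0.15,-0.3,0.35,7],[0,0,0,-0.15,-0.3,0.35,3],[0,0,0,-0.15,-0.3,0.35,2.5]]]}'|egrep 'pos|force';python3 go.py .508 .2846 .0425 23.2
```

```text
position: [0.5078, 0.2857, 0.0428]
wrist_force: [-0.8, 1.1, 0.6]
grip_force: 0.0
turn [-0.0001 -0.002   0.0001] cm [-0.0242  0.1067  0.0264] t 15.3833 F [-0.8208  1.076   0.5714] pos [0.5078 0.2857 0.0428]
```

```bash
python3 -m jog '{"plan": [[[0,0,0,0,0.06,0,2.2],[0,0,0,0,0.06,0,2.2],[0,0,0,0,0.06,0,2],[0,0,0,0,0.06,0,2],[0,0,0,0,0.06,0,1],[0,0,0,0,0.06,0,0.4],[0,0,0,0,0.06,0,0.4],[0,0,0,0,0.06,0,0.4]]]}'|egrep 'pos|force';python3 -m jog '{"plan": [[[0,0,0,0,0,0,0.4],[0,0,0,0,0,0,0.4],[0,0,0,0,0,0,0.4],[0,0,0,0,0,0,0.4],[0,0,0,0,0,0,0.4],[0,0,0,0,0,0,0.4],[0,0,0,0,0,0,0.4]]]}'|egrep 'pos|force|width'; python3 go.py .508 .2846 .13 23.2
```

```text
position: [0.5073, 0.2847, 0.0414]
wrist_force: [0.1, 0.0, -1.1]
grip_force: 0.0
position: [0.5073, 0.2847, 0.0415]
wrist_force: [0.3, -0.1, -0.3]
gripper_width: 0.104
grip_force: 30.0
turn [-0.      0.     -0.0001] cm [ 0.0581  0.0313 -8.8517] t 16.6333 F [ 0.3304 -0.0515 -0.331 ] pos [0.5073 0.2847 0.0415]
```

```bash
python3 -m jog '{"plan": [[[0,0,0,0,0,-3,0.4],[0,0,0,0,0,-6,0.4],[0,0,0,0,0,-9,0.4],[0,0,0,0,0,-11.5,0.4],[0,0,0,0,0,-11.5,0.4],[0,0,0,0,0,-11.5,0.4]]]}'|egrep 'pos|force|width'; python3 go.py .5035 -.1115 .155 5.28
```

```text
position: [0.5086, 0.2852, 0.1586]
wrist_force: [-0.3, -0.8, -1.3]
gripper_width: 0.102
grip_force: 30.0
turn [-0.0007 -0.0041  0.3127] cm [-16.1     36.2646   0.2942] t 17.1333 F [-0.2815 -0.8067 -1.2563] pos [0.5086 0.2852 0.1586]
```

```bash
python3 -m jog '{"plan": [[[0,0,0.313,-16.1,36.3,0,0.4],[0,0,0.313,-16.1,36.3,0,0.4],[0,0,0.313,-16.1,36.3,0,0.4],[0,0,0.313,-16.1,36.3,0,0.4],[0,0,0.313,-16.1,36.3,0,0.4],[0,0,0.313,-16.1,36.3,0,0.4],[0,0,0.313,-16.1,36.3,0,0.4],[0,0,0.313,-16.1,36.3,0,0.4]]]}'|egrep 'pos|force|width'; python3 go.py .5035 -.1115 .155 5.28
```

```text
position: [0.5014, -0.0503, 0.1545]
wrist_force: [1.0, -0.0, -0.6]
gripper_width: 0.107
grip_force: 30.0
turn [-0.0009  0.0027 -0.0001] cm [-0.3586  6.1151 -0.0579] t 17.8 F [ 1.012  -0.0311 -0.589 ] pos [ 0.5014 -0.0503  0.1545]
```

```bash
python3 -m jog '{"plan": [[[0,0,0,-0.3,6.1,0,0.4],[0,0,0,-0.3,6.1,0,0.4],[0,0,0,-0.3,6.1,0,0.4],[0,0,0,-0.3,6.1,0,0.4],[0,0,0,-0.3,6.1,0,0.4]]]}'|egrep 'pos|force|width'; python3 go.py .5035 -.1115 .10 5.28
```

```text
position: [0.5049, -0.1087, 0.155]
wrist_force: [-0.2, -0.2, -1.4]
gripper_width: 0.108
grip_force: 30.0
turn [-0.0015  0.0022 -0.0006] cm [-0.1499  0.2714  5.4993] t 18.2167 F [-0.2409 -0.2176 -1.4157] pos [ 0.5049 -0.1087  0.155 ]
```

```bash
python3 -m jog '{"plan": [[[0,0,0,-0.15,0.27,1,0.4],[0,0,0,-0.15,0.27,3,0.4],[0,0,0,-0.15,0.27,5,0.4],[0,0,0,-0.15,0.27,5.3,0.4],[0,0,0,-0.15,0.27,5.3,0.4],[0,0,0,-0.15,0.27,5.3,0.4]]]}'|egrep 'pos|force|width'; python3 go.py .5035 -.1115 .092 5.28
```

```text
position: [0.5045, -0.1117, 0.1036]
wrist_force: [0.4, -1.2, -0.7]
gripper_width: 0.106
grip_force: 30.0
turn [-0.0003  0.0004  0.0009] cm [-0.093  -0.0315  1.1589] t 18.7167 F [ 0.4441 -1.2179 -0.6841] pos [ 0.5045 -0.1117  0.1036]
```

```bash
python3 -m jog '{"plan": [[[0,0,0,-0.08,-0.03,0.3,0.4],[0,0,0,-0.08,-0.03,0.6,0.4],[0,0,0,-0.08,-0.03,0.9,0.4],[0,0,0,-0.08,-0.03,1.2,0.4],[0,0,0,-0.08,-0.03,1.2,0.4],[0,0,0,-0.08,-0.03,1.2,0.4]]]}'|egrep 'pos|force|width'; python3 go.py .5035 -.1115 .082 5.28
```

```text
position: [0.5035, -0.1123, 0.0913]
wrist_force: [-0.4, 0.1, -1.3]
gripper_width: 0.105
grip_force: 30.0
turn [-0.0002  0.0004 -0.0005] cm [ 0.0097 -0.0769  0.929 ] t 19.2167 F [-0.3777  0.07   -1.3191] pos [ 0.5035 -0.1123  0.0913]
```

```bash
python3 -m jog '{"plan": [[[0,0,0,0,-0.05,0.2,0.4],[0,0,0,0,-0.05,0.4,0.4],[0,0,0,0,-0.05,0.6,0.4],[0,0,0,0,-0.05,0.8,0.4],[0,0,0,0,-0.05,0.8,0.4],[0,0,0,0,-0.05,0.8,0.4]]]}'|egrep 'pos|force'; python3 -m jog '{"plan": [[[0,0,0,0,0,0.1,0.4],[0,0,0,0,0,0.2,0.4],[0,0,0,0,0,0.2,0.4],[0,0,0,0,0,0.2,0.4]]]}'|egrep 'pos|force'
```

```text
position: [0.5034, -0.1117, 0.0833]
wrist_force: [-1.0, -0.1, -0.7]
grip_force: 30.0
position: [0.5036, -0.1118, 0.0815]
wrist_force: [-0.0, -0.6, -2.2]
grip_force: 30.0
```

Depth 10 mm; now 1 mm steps.

```bash
python3 -m jog '{"plan": [[[0,0,0,0,0,0.1,0.4],[0,0,0,0,0,0.1,0.4],[0,0,0,0,0,0.1,0.4]]]}'|egrep 'pos|force'; python3 -m jog '{"plan": [[[0,0,0,0,0,0.1,0.4],[0,0,0,0,0,0.1,0.4],[0,0,0,0,0,0.1,0.4]]]}'|egrep 'pos|force'
```

```text
position: [0.5036, -0.1118, 0.0804]
wrist_force: [0.0, -0.9, -1.2]
grip_force: 30.0
position: [0.5036, -0.1118, 0.0794]
wrist_force: [0.0, -0.9, -0.9]
grip_force: 30.0
```

```bash
python3 -m jog '{"plan": [[[0,0,0,0,0,0.1,0.4],[0,0,0,0,0,0.1,0.4],[0,0,0,0,0,0.1,0.4]]]}'|egrep 'pos|force'; python3 -m jog '{"plan": [[[0,0,0,0,0,0.1,0.4],[0,0,0,0,0,0.1,0.4],[0,0,0,0,0,0.1,0.4]]]}'|egrep 'pos|force'
```

```text
position: [0.5037, -0.1119, 0.0785]
wrist_force: [0.5, -1.6, -0.6]
grip_force: 30.0
position: [0.5037, -0.1119, 0.0775]
wrist_force: [0.2, -1.7, -1.1]
grip_force: 30.0
```

```bash
python3 -m jog '{"plan": [[[0,0,0,0,0.03,0.1,0.4],[0,0,0,0,0.03,0.1,0.4],[0,0,0,0,0.03,0.1,0.4]]]}'|egrep 'pos|force'; python3 -m jog '{"plan": [[[0,0,0,0,0.01,0.1,0.4],[0,0,0,0,0.01,0.1,0.4],[0,0,0,0,0.01,0.1,0.4]]]}'|egrep 'pos|force'
```

```text
position: [0.5035, -0.112, 0.0763]
wrist_force: [0.6, -0.8, -1.6]
grip_force: 30.0
position: [0.5036, -0.1121, 0.0754]
wrist_force: [0.3, -0.5, -1.2]
grip_force: 30.0
```

```bash
python3 -m jog '{"plan": [[[0,0,0,0,0.01,0.1,0.4],[0,0,0,0,0.01,0.1,0.4],[0,0,0,0,0.01,0.1,0.4]]]}'|egrep 'pos|force'; python3 -m jog '{"plan": [[[0,0,0,0,0.01,0.1,0.4],[0,0,0,0,0.01,0.1,0.4],[0,0,0,0,0.01,0.1,0.4]]]}'|egrep 'pos|force'
```

```text
position: [0.5036, -0.1122, 0.0744]
wrist_force: [-0.1, -0.8, -1.2]
grip_force: 30.0
position: [0.5036, -0.1123, 0.0734]
wrist_force: [-0.0, 0.1, -1.1]
grip_force: 30.0
```

```bash
python3 -m jog '{"plan": [[[0,0,0,0,0,0.1,0.4],[0,0,0,0,0,0.1,0.4],[0,0,0,0,0,0.1,0.4]]]}'|egrep 'pos|force'; python3 -m jog '{"plan": [[[0,0,0,0,0,0.07,0.4],[0,0,0,0,0,0.07,0.4],[0,0,0,0,0,0.07,0.4]]]}'|egrep 'pos|force'
```

```text
position: [0.5036, -0.1124, 0.0724]
wrist_force: [-0.6, -0.7, -2.1]
grip_force: 30.0
position: [0.5037, -0.1124, 0.0718]
wrist_force: [1.0, -0.5, -2.2]
grip_force: 30.0
```

```bash
python3 -m jog '{"plan": [[[0,0,0,0,0,0.07,0.4],[0,0,0,0,0,0.07,0.4],[0,0,0,0,0,0.07,0.4]]]}'|egrep 'pos|force'; python3 -m jog '{"plan": [[[0,0,0,0,0,0.07,0.4],[0,0,0,0,0,0.07,0.4],[0,0,0,0,0,0.07,0.4]]]}'|egrep 'pos|force'
```

```text
position: [0.5037, -0.1124, 0.0711]
wrist_force: [-0.1, -1.3, -1.2]
grip_force: 30.0
position: [0.5038, -0.1124, 0.0705]
wrist_force: [-0.2, -1.4, 0.2]
grip_force: 30.0
```

```bash
python3 -m jog '{"plan": [[[0,0,0,0,0.01,0.05,0.4],[0,0,0,0,0.01,0.05,0.4],[0,0,0,0,0.01,0.05,0.4]]]}'|egrep 'pos|force'; python3 -m jog '{"plan": [[[0,0,0,0,0,0.05,0.4],[0,0,0,0,0,0.05,0.4],[0,0,0,0,0,0.05,0.4]]]}'|egrep 'pos|force'
```

```text
position: [0.5039, -0.1124, 0.0702]
wrist_force: [-0.9, -0.2, 4.2]
grip_force: 30.0
position: [0.504, -0.1125, 0.0698]
wrist_force: [-0.6, 0.3, 4.5]
grip_force: 30.0
```

```bash
python3 -m jog '{"plan": [[[0,0,0,0,0,0.05,0.4],[0,0,0,0,0,0.05,0.4],[0,0,0,0,0,0.05,0.4]]]}'|egrep 'pos|force'; python3 -m jog '{"plan": [[[0,0,0,0,0,0.03,0.4],[0,0,0,0,0,0.03,0.4],[0,0,0,0,0,0.03,0.4]]]}'|egrep 'pos|force'
```

```text
position: [0.5041, -0.1125, 0.0696]
wrist_force: [-0.8, 0.0, 7.1]
grip_force: 30.0
position: [0.5042, -0.1125, 0.0695]
wrist_force: [-1.4, 0.8, 8.9]
grip_force: 30.0
```

About 10 N net; hold, release, rise.

```bash
python3 -m jog '{"plan": [[[0,0,0,0,0,0.01,0.4],[0,0,0,0,0,0.01,0.4],[0,0,0,0,0,0.01,0.4],[0,0,0,0,0,0.01,0.4],[0,0,0,0,0,0.01,0.4],[0,0,0,0,0,0.01,0.4],[0,0,0,0,0,0.01,0.4]]]}'|egrep 'pos|force'; python3 -m jog '{"plan": [[[0,0,0,0,0,0,1.6],[0,0,0,0,0,0,2.2],[0,0,0,0,0,0,2.6],[0,0,0,0,0,0,2.6],[0,0,0,0,0,0,2.6]]]}'|egrep 'pos|force|width'
```

```text
position: [0.5042, -0.1125, 0.0695]
wrist_force: [-2.7, 1.1, 9.8]
grip_force: 30.0
position: [0.5034, -0.1124, 0.0681]
wrist_force: [0.6, -0.3, 0.1]
gripper_width: 0.281
grip_force: 0.0
```

```bash
python3 -m jog '{"plan": [[[0,0,0,0,0,-3,2.6],[0,0,0,0,0,-6,2.6],[0,0,0,0,0,-9,2.6],[0,0,0,0,0,-12,2.6],[0,0,0,0,0,-12,2.6]]]}'|egrep 'pos|force|width'; python3 -m jog '{"plan": [[[0,0,0,-3,30,-2,2.6],[0,0,0,-3,30,-2,2.6],[0,0,0,-3,30,-2,2.6],[0,0,0,-3,30,-2,2.6],[0,0,0,-3,30,-2,2.6],[0,0,0,-3,30,-2,2.6],[0,0,0,-3,30,-2,2.6],[0,0,0,-3,30,-2,2.6]]]}'|egrep 'clock|pos'; sed -i 's/(.062,.014,.087),)/(.062,.014,.087),(0,.01,.093))/' tl.py; python3 tl.py
```

```text
position: [0.5071, -0.1135, 0.1957]
wrist_force: [0.5, -0.2, 0.8]
gripper_width: 0.282
grip_force: 0.0
clock: 26.13
position: [0.4997, -0.4196, 0.2076]
0
```

View pics/tl.png

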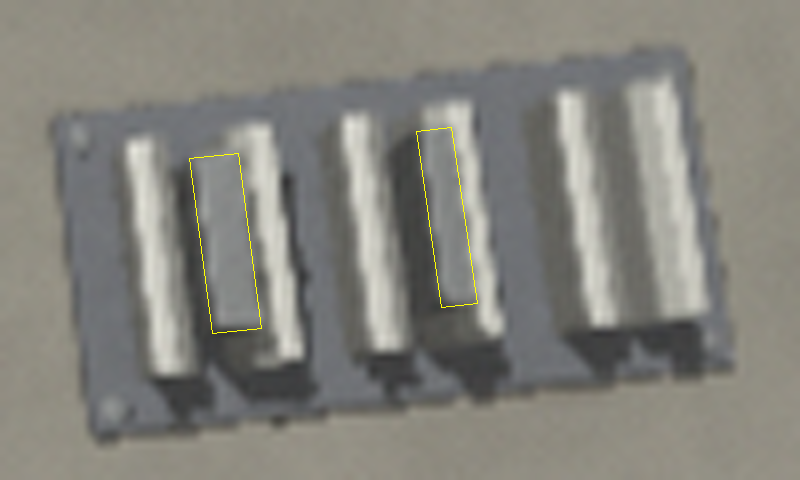

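Both coupons fill their predicted outlines, the wide slot at crop (225,243) and the middle slot at (447,217). They stand upright and centred, and the arm is clear.

```bash
python3 -m jog '{"plan": [[[0,0,0,0,0,0,2.6],[0,0,0,0,0,0,2.6],[0,0,0,0,0,0,2.6]]]}'|grep pos; python3 -c "
from plant import workorder; print(workorder.job_done())"
```

```text
position: [0.5018, -0.4122, 0.2084]
the job is handed in; nothing more can be done
None
```

The job is handed in, with no verdict returned: the thick coupon is wedged in the widest slot and the thin one in the middle slot, each pressed with about 10–11 N for over 0.5 s and released, and the last top view shows both upright and centred.

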